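# Open the child-resistant solvent bottle

### The job

Open the solvent bottle that stands in the square socket of its weighted stand: push its child-resistant cap straight down, keep it pushed down and turn it anticlockwise until it comes free, then lift it off and set it, open side down, on the clear round acrylic disc. A firm push of up to 20 N opens any such cap, but the thin neck breaks if more than about 30 N acts between cap and bottle, so feel for it and do not force it. The bottle stays seated in its stand, the cap is set down rather than dropped, and the dropper bottle, circuit board and solder reel stay where they are.

Things in the scene. Friction and masses are not known exactly. Their poses are not given: they have to be found in the camera images.
- stand: Grey weighted bottle stand that does not slide: base plate 110 x 110 x 8 mm with a square socket of 61.5 mm inside and 3 mm walls that reach 46 mm above the desk. Origin: centre of its underside; axes along its sides, z up.
- bottle: White plastic solvent bottle, square body 60 x 60 x 70 mm in the stand's socket (it cannot turn there but can be lifted out), round neck above. Loose, 0.28 to 0.56 kg. Origin: centre of its underside, 8 mm above the desk; z up. More than 30 N of contact force between cap and bottle, by pushing or by forcing the turn (about 0.5 N m) against teeth or stop, breaks the neck.
- bottle_mouth (a point): Centre of the bottle's mouth, 100 mm above the bottle's origin. Three ledges on the neck hold three lugs in the cap. Teeth 5 mm deep block the turn until the cap is pushed down. Held down, it turns anticlockwise seen from above: with its x axis 0.97 to 1.5 rad past the bottle's the lugs stand in gaps and it lifts straight off; at 1.55 rad is a hard stop (aim for 1.25).
- cap: Black ribbed cap on the bottle, 54 mm in diameter, 25 mm high, hollow below, 0.075 kg in all; grip it across its diameter. Origin: centre of its skirt's lower edge; z up (open side down). Locked, its x axis is 0 to 0.1 rad clockwise of the bottle's. A sprung liner in its roof, worn to an unknown degree, lets it sit tight (origin 87 mm above the bottle's) or up to 4.2 mm lower, slack.
- cap_top (a point): Centre of the cap's flat top, 25 mm above its origin. To unlock, the cap must go down 0.8 to 5 mm from where it sits (its origin to 82.2 mm above the bottle's) against the liner, 2.2 N/mm: 5 N (worn) to 15 N (tight). At 81 mm the skirt meets the bottle's shoulder and the force rises steeply; a steady push of 18 to 20 N unlocks any cap.
- disc: Clear acrylic disc, 118 mm in diameter, 5 mm thick, lying loose on the desk. Origin: centre of its underside.
- dropper: Small brown glass dropper bottle, 33 mm across, 102 mm high, standing on the desk. Origin: centre of its underside. Bystander.
- board: Small green circuit board, 46 x 62 x 19 mm, lying on the desk. Origin: centre of its underside. Bystander.
- solder: Reel of solder, 52 mm across, 34 mm high, standing on the desk. Origin: centre of its underside. Bystander.
There are look-alikes about, which are no part of the job. Leave any brown or purple look-alike of the bottle alone.

How it is judged (in metres and radians):
On the way, in this order (a step that is already met when the one before it is completed fails the run):
1. the cap has been turned anticlockwise until its lugs stand in the gaps, still on the neck (angle between the x axis of cap and the x axis of bottle, either way round above 0.97 rad and z of cap in the frame of bottle below 0.093 m and horizontal distance between cap and bottle below 0.006 m), for 0.1 s.
2. the cap has been lifted clear of the neck (z of cap in the frame of bottle above 0.11 m), for 0.05 s.
At the end, for the whole second after the job is handed in: the cap rests still on the disc, open side down (tilt under 0.1 rad), all of it on the disc (its centre within 32 mm of the disc's centre); the bottle stands upright in its stand, bottomed to within 3 mm (horizontal distance between cap and disc below 0.032 m and z of cap in the frame of disc between 0.003 and 0.008 m and angle between cap's own z axis and vertical below 0.1 rad and linear speed of cap below 0.02 m/s and z of bottle in the frame of stand below 0.011 m and angle between bottle's own z axis and vertical below 0.06 rad); the robot touches nothing.
It fails at once if more than 30 N between cap and bottle (contact force between cap and bottle above 30 N).
It fails at once if the bottle is pulled more than 10 mm out of its seat (z of bottle in the frame of stand above 0.018 m).
It fails at once if the cap is dropped (falls free from more than about 15 mm) (horizontal distance between cap and bottle above 0.05 m and contact force between the fingers and cap below 0.1 N and linear speed of cap above 0.55 m/s).
It fails at once if the dropper bottle, circuit board or solder reel is shifted by more than 25 mm, or the dropper bottle tipped (distance of any of dropper, board, solder from where it was at the start of the episode above 0.025 m or angle between dropper's own z axis and vertical above 0.3 rad).
It also fails if it takes over 51 s, if anything falls off the work surface, if the arm or the gripper's body presses on something with over 40 N, if the wrist force passes 120 N, or if a joint passes its speed limit or range.

### The arm

A 6-joint arm with a two-finger parallel gripper is mounted at the origin on a cart in front of the work surface, level with it; the furniture and walls round the work are solid. World frame = base frame: x ahead of the robot, y to its left, z up, the work surface at z = 0. Lengths are in mm, angles in rad, forces in N, time in s.
With the tool pointing down it reaches from about 325 to 875 mm from the base axis. Payload 4.4 kg.
Tool frame: the origin (TCP) lies on the centre line of the jaws, within the pads' length; the fingertips stand ahead of it and the grasp point (between the pads) lies 6 mm ahead of it (ctrl.tcp_to_tips is the z of the fingertips in the tool frame, in mm); z points along the fingers, y is the line along which they close (so a half turn about z gives the same grasp; the last joint's range is limited). The gripper opens to 85 mm and grips with 20 to 120 N. Pads are 22 mm wide; open, the fingers measure 114 mm over their backs; the gripper's body (76 mm by 85 mm) begins 54 mm behind the grasp point. The pads swing forward as they close: fully open they stand 13 mm farther back than shut.
Start: joints at [-1.5, 0.207, 1.542, -0, 1.393, -0.15], TCP at [126.479, -560.919, 256.282] pointing down, gripper open.
Joint ranges: [-2.73, 2.73], [-0.86, 2.22], [0.23, 2.46], [-1.11, 4.25], [0.08, 2.63], [-2.82, 2.82]. Speed limits (rad/s): [2.79, 2.79, 3.14, 3.14, 3.14, 3.14].

### API

Orientations are given as a 3x3 rotation matrix whose columns are the frame's x, y, z axes.
In Python, from plant import ctrl, sensors, optics gives the robot as it stands. Calls block until the motion is done:
- ctrl.move_ptp(position, orientation): joint-space move of the TCP to a pose.
- ctrl.move_l(position, rot=None, vel=150, threshold=None): straight line of the TCP; rot=None keeps the orientation; vel is the mean speed in mm/s. With threshold (N) it stops when the force on the tool has changed by that much, and returns True; else False.
- ctrl.set_joints(angles): joint-space move.
- ctrl.gripper_to(opening, force=None): finger opening in mm; force is the grip in N (None keeps the last); returns when the fingers have stopped.
- ctrl.hold(seconds).
- ctrl.solve_ik(position, orientation): joint angles nearest the present ones, or None.
- sensors.read_state(): the state.
- optics.grab_frame(name): name is "side" or "top"; returns (picture, depth): 480x640x3 uint8, red, green, blue; 480x640 float32, mm along the optical axis (not along the pixel's ray), 0 where there is no reading.
- optics.camera_params(name): a dict with "mtx" (3x3 intrinsics, pixels), "R" (3x3) and "t" (3): a world point X has camera coordinates R X + t. Camera axes: x right, y down, z forward; pixel columns grow to the right and rows downward; lengths in mm; the calibration is good to about 2 mm. A picture is of the moment at which its call begins. camera_params takes no time and is no camera call.
A pose or a line that the arm cannot do raises ctrl.MotionError and nothing moves.
- ctrl.finish_job(): hands the job in; it is judged then, once.
The state is a dict: "t": time; "q": joint angles; "qvel": joint speeds; "tau": joint torques, N m; "eef_pos": TCP position; "eef_rot": TCP orientation; "force": force on the tool from outside, world axes, zero at the start; "wrist_torque": the same for the moment, N m; "grip_width": finger opening in mm; "grasp_force": force on a finger pad.
Only numpy, scipy, OpenCV 4.12 (cv2) and the standard library are available. Lean on these libraries where they do the work, as an engineer would, in place of code of your own. Each camera call takes 0.05 s, during which the arm holds its last target. There are 200 camera calls.

## Working session

There is one attempt and no reset: what is moved stays moved. The work goes in short steps, each a Python script; the robot and the scene stay as the last script left them, time stands still between calls to the robot, and variables do not carry over. Pictures are saved under pics/ and viewed, at most 10 in all, crops included, and the job is handed in when it is done.

```bash
mkdir -p pics; python3 - <<'E'
from plant import ctrl,sensors,optics
import cv2,numpy as np
for n in("top","side"):
    p,d=optics.grab_frame(n); cv2.imwrite(f"pics/{n}0.png",p[:,:,::-1]); np.save(f"{n}0.npy",d)
    c=optics.camera_params(n); print(n,c["mtx"].round(1).tolist(),c["R"].round(3).tolist(),c["t"].round(1).tolist())
s=sensors.read_state(); print(s["t"],s["force"],ctrl.tcp_to_tips,s["eef_rot"])
E
```

```text
top [[462.3, 0.0, 312.1], [0.0, 462.3, 228.2], [0.0, 0.0, 1.0]] [[0.019, -1.0, -0.009], [-0.995, -0.018, -0.098], [0.098, 0.01, -0.995]] [196.4, 602.2, 996.9]
side [[493.8, 0.0, 331.7], [0.0, 493.8, 235.9], [0.0, 0.0, 1.0]] [[-0.85, -0.527, 0.011], [-0.235, 0.361, -0.903], [0.472, -0.77, -0.43]] [616.0, 163.8, 1174.1]
0.1 [0.9542893  0.92365029 0.48639915] 25.0 [[ 9.75512534e-01  2.19943810e-01 -1.31593150e-04]
 [ 2.19943601e-01 -9.75510359e-01  2.08591945e-03]
 [ 3.30414591e-04 -2.06378364e-03 -9.99997816e-01]]
```

View pics/top0.png

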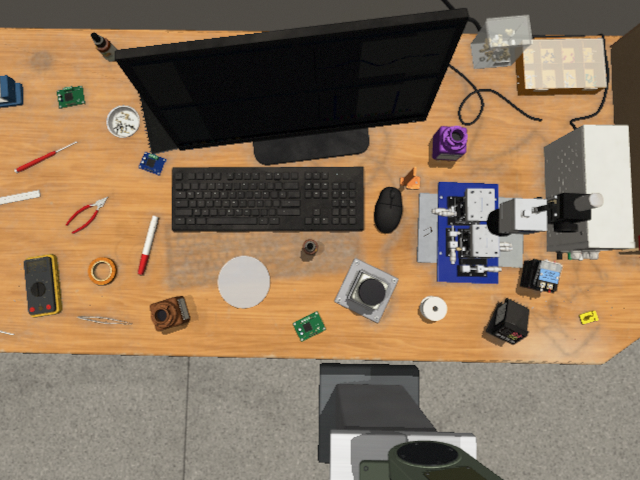

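View pics/side0.png

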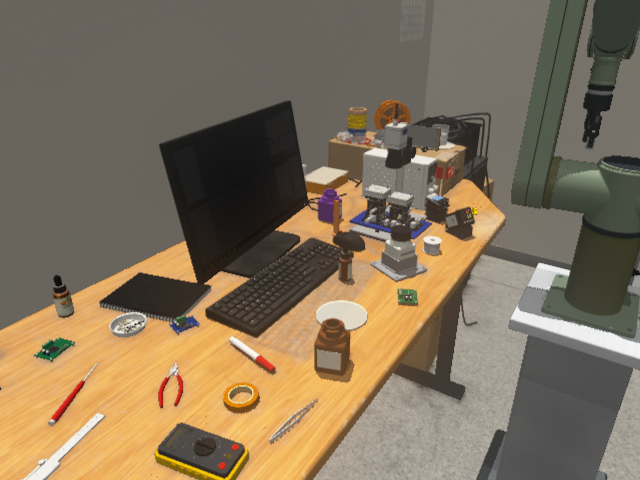

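The top view shows a white-grey bottle with a black cap in a grey square stand at (368,290); the side view shows it at (400,250). There are two bottle look-alikes in the top view: brown at (170,313) and purple at (450,142). Only the one at (368,290) has a white body, a stand and a black cap. The only large round disc is the pale one at (244,282); (123,121) is a small dish. I'll confirm with a crop and measure.

```bash
cat > h.py <<'E'
from plant import ctrl,sensors,optics
import cv2,numpy as np
def world(n,d,cp=None):
    c=optics.camera_params(n);v,u=np.mgrid[:480,:640]
    P=np.stack([u,v,np.ones_like(u)],-1)@np.linalg.inv(c["mtx"]).T*d[...,None]
    return (P-c["t"])@c["R"]
def ray(n,uv,z):
    c=optics.camera_params(n);R=c["R"];o=-R.T@c["t"]
    r=R.T@np.linalg.inv(c["mtx"])@[uv[0],uv[1],1];return o+r*(z-o[2])/r[2]
def pose(yaw):
    c,s=np.cos(yaw),np.sin(yaw);return np.array([[c,s,0],[s,-c,0],[0,0,-1.]])
E
python3 - <<'E'
from h import *
p=cv2.imread("pics/top0.png");q=cv2.imread("pics/side0.png")
a=cv2.resize(p[240:340,310:430],None,fx=3.3,fy=3.3,interpolation=3);b=cv2.resize(q[200:300,340:460],None,fx=3.3,fy=3.3,interpolation=3)
e=cv2.resize(p[240:340,180:300],None,fx=3.3,fy=3.3,interpolation=3);f=cv2.resize(q[270:370,280:400],None,fx=3.3,fy=3.3,interpolation=3)
o=cv2.resize(np.vstack([np.hstack([a,b]),np.hstack([e,f])]),(720,600)); cv2.imwrite("pics/c.png",o)
for n,im,(u0,u1,v0,v1) in(("top",p,(340,400,265,320)),("side",q,(385,415,222,250))):
    W=world(n,np.load(n+"0.npy"))[v0:v1,u0:u1]; m=(im[v0:v1,u0:u1].max(-1)<75)&(W[...,2]>105)&(W[...,2]<135)
    Q=W[m];vs,us=np.nonzero(m);print(n,m.sum(),np.median(Q,0),Q.min(0),Q.max(0),us.min()+u0,us.max()+u0,vs.min()+v0,vs.max()+v0,np.percentile(Q[:,2],[5,25,75,95]))
    top=W[np.abs(W[...,2]-np.percentile(Q[:,2],75))<6]
    print("topset",len(top),(top.min(0)+top.max(0))/2,top.mean(0),np.ptp(top,0))
# disc by colour/shape
W=world("top",np.load("top0.npy"));print("disc depth z",W[282,244],"desk",W[282,200])
hsv=cv2.cvtColor(p,cv2.COLOR_BGR2HSV);m=((hsv[...,1]<40)&(hsv[...,2]>140)).astype(np.uint8);m[:245]=0;m[320:]=0;m[:,:205]=0;m[:,285:]=0
cs,_=cv2.findContours(m,0,1);c=max(cs,key=cv2.contourArea);(E)=cv2.fitEllipse(c);print(E,ray("top",E[0],5))
q2=cv2.cvtColor(q,cv2.COLOR_BGR2HSV);m=((q2[...,1]<60)&(q2[...,2]>150)).astype(np.uint8);m[:290]=0;m[335:]=0;m[:,:305]=0;m[:,380:]=0
cs,_=cv2.findContours(m,0,1);c=max(cs,key=cv2.contourArea);print(cv2.fitEllipse(c),ray("side",cv2.fitEllipse(c)[0],5))
E
```

```text
top 529 [464.13975638  85.7551773  117.09545315] [439.80673962  59.59662515 105.68004562] [489.76076096 109.81270286 121.73913475] 359 384 279 304 [114.20056211 115.96793565 118.01578084 119.79096494]
topset 560 [463.82120847  83.66768131 117.07302307] [464.03118157  83.10345984 117.03461234] [51.87910497 52.2900431   9.33222336]
side 190 [458.80617879  95.50877727 115.7295524 ] [436.93737746  61.71893293 105.14032356] [485.94470228 113.94578653 119.19319267] 391 410 226 236 [106.24210624 111.7468012  116.84025854 118.09599224]
topset 175 [462.85431852  86.4820846  115.2832517 ] [462.05500681  87.38171136 116.03140155] [51.83388212 54.92740386  8.19796271]
disc depth z [476.55616392 358.90862486   3.93865132] desk [474.66139401 458.73390347   2.60598756]
((243.50547790527344, 281.5243225097656), (50.20158004760742, 51.2880744934082), 36.47187042236328) [477.62215608 359.89583064   5.        ]
((342.5274963378906, 313.6708068847656), (26.727088928222656, 51.42140579223633), 96.62893676757812) [474.56192981 357.0554605    5.        ]
```

View pics/c.png

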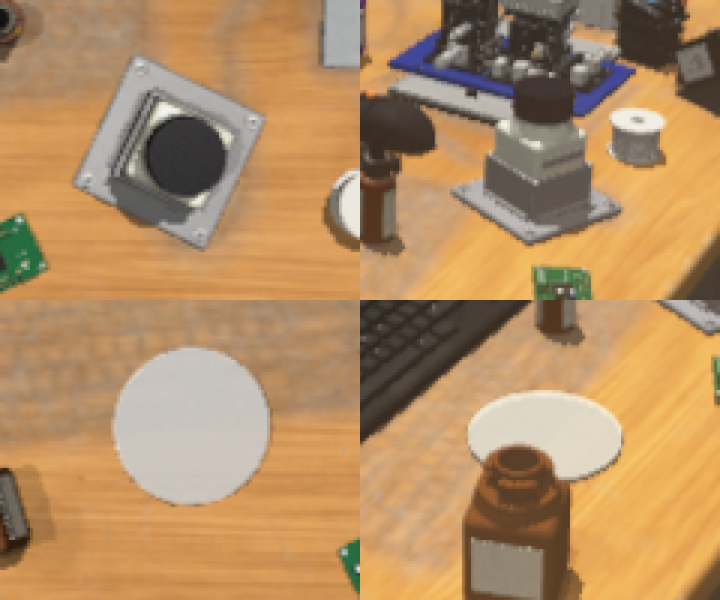

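The crop confirms it: a white bottle with a black cap in the grey stand at (368,290), and a complete pale round disc at (244,282). Next I check the swing path and IK.

```bash
python3 - <<'E'
from h import *
for n in("top","side"):
    d=np.load(n+"0.npy");W=world(n,d);r=np.hypot(W[...,0],W[...,1]);az=np.arctan2(W[...,1],W[...,0])
    for lo in range(-90,31,15):
        m=(d>0)&(np.degrees(az)>lo)&(np.degrees(az)<lo+15)&(W[...,2]>60)&(r>200)
        print(n,lo,[(R,int(W[...,2][m&(r>R)&(r<R+75)].max(initial=0))) for R in range(300,760,75)])
for y in np.arange(-3,3.1,.5):
    q=ctrl.solve_ik([463.5,84.5,118],pose(y)); q2=ctrl.solve_ik([477,359,40],pose(y))
    print(y,None if q is None else np.round(q,2),None if q2 is None else np.round(q2,2))
print(ctrl.solve_ik([463.5*.87,84.5*.87,300],pose(-.4)))
E
```

```text
top -90 [(300, 0), (375, 0), (450, 0), (525, 0), (600, 0), (675, 0), (750, 0)]
top -75 [(300, 0), (375, 0), (450, 0), (525, 0), (600, 0), (675, 0), (750, 0)]
top -60 [(300, 0), (375, 0), (450, 0), (525, 0), (600, 0), (675, 0), (750, 0)]
top -45 [(300, 0), (375, 89), (450, 89), (525, 77), (600, 172), (675, 172), (750, 170)]
top -30 [(300, 0), (375, 90), (450, 90), (525, 328), (600, 329), (675, 312), (750, 173)]
top -15 [(300, 0), (375, 0), (450, 0), (525, 329), (600, 389), (675, 134), (750, 104)]
top 0 [(300, 0), (375, 120), (450, 121), (525, 0), (600, 0), (675, 0), (750, 81)]
top 15 [(300, 0), (375, 0), (450, 0), (525, 103), (600, 95), (675, 0), (750, 0)]
top 30 [(300, 0), (375, 0), (450, 0), (525, 0), (600, 0), (675, 0), (750, 0)]
side -90 [(300, 588), (375, 589), (450, 532), (525, 526), (600, 344), (675, 0), (750, 0)]
side -75 [(300, 599), (375, 595), (450, 534), (525, 526), (600, 478), (675, 0), (750, 0)]
side -60 [(300, 613), (375, 0), (450, 0), (525, 0), (600, 0), (675, 0), (750, 148)]
side -45 [(300, 0), (375, 89), (450, 85), (525, 75), (600, 170), (675, 169), (750, 149)]
side 
[... 798 characters left out ...]
07] [ 0.5   0.51  1.63 -0.    1.    2.57]
0.0 [-0.    0.16  1.92 -0.    1.07  1.57] [ 0.5   0.51  1.63 -0.    1.    2.07]
0.5 [-0.    0.16  1.92 -0.    1.07  1.07] [ 0.5   0.51  1.63 -0.    1.    1.57]
1.0 [-0.    0.16  1.92 -0.    1.07  0.57] [ 0.5   0.51  1.63 -0.    1.    1.07]
1.5 [-0.    0.16  1.92 -0.    1.07  0.07] [ 0.5   0.51  1.63 -0.    1.    0.57]
2.0 [-0.    0.16  1.92 -0.    1.07 -0.43] [ 0.5   0.51  1.63 -0.    1.    0.07]
2.5 [-0.    0.16  1.92 -0.    1.07 -0.93] [ 0.5   0.51  1.63 -0.    1.   -0.43]
3.0 [-0.    0.16  1.92 -0.    1.07 -1.43] [ 0.5   0.51  1.63 -0.    1.   -0.93]
[-3.15532847e-02 -1.95915908e-01  1.85543114e+00 -4.44089210e-16
  1.48207742e+00  1.93924304e+00]
```

```bash
python3 - <<'E'
from h import *
def st(s=""):
    r=sensors.read_state();print(s,round(r["t"],2),r["eef_pos"].round(2),"F",np.round(r["force"],2),"M",np.round(r["wrist_torque"],2),round(r["grip_width"],2),np.round(r["grasp_force"],1))
q=sensors.read_state()["q"]
qs=ctrl.solve_ik([463.5*.8,84.5*.8,330],pose(2.07));a=np.array(qs);a[0]=q[0];
ctrl.set_joints(a);st("retr");ctrl.set_joints(qs)
ctrl.move_ptp([463.5,84.5,175],pose(2.07));ctrl.gripper_to(85,20);st("above")
print(ctrl.move_l([463.5,84.5,118],vel=80,threshold=6));ctrl.hold(.2);st("down")
ctrl.gripper_to(45,20);st("grip");ctrl.hold(.3);st("grip")
E
```

```text
retr 0.97 [ 112.11 -360.44  329.98] F [-0.42  0.19 -0.45] M [-0.01  0.01 -0.01] 85.6 0.0
above 3.76 [464.5   84.33 177.09] F [0.33 0.27 0.76] M [-0.03  0.02  0.03] 84.92 0.0
False
down 4.83 [464.05  84.52 118.64] F [0.62 0.29 0.71] M [-0.   -0.02  0.  ] 84.74 0.0
grip 5.22 [463.65  84.49 118.31] F [-0.76 -0.11  1.66] M [ 0.01  0.16 -0.03] 53.47 23.7
grip 5.52 [463.62  84.51 118.13] F [-0.08 -1.1   2.68] M [-0.05  0.11  0.02] 53.24 23.7
```

```bash
cat >> h.py <<'E'
def st(s=""):
    r=sensors.read_state();print(s,round(r["t"],2),r["eef_pos"].round(2),"F",np.round(r["force"],2),"M",np.round(r["wrist_torque"],2),round(r["grip_width"],2),np.round(r["grasp_force"],1));return r
E
python3 - <<'E'
from h import *
ctrl.gripper_to(75,20);ctrl.move_l([463.5,84.5,118],pose(.5),vel=80);ctrl.hold(.2)
r=st("turned");print(r["q"].round(2));ctrl.gripper_to(45,20);ctrl.hold(.3);st("grip")
for i in range(2):
    p=sensors.read_state()["eef_pos"]
ctrl.gripper_to(45,80);ctrl.hold(.2);st("80N")
E
```

```text
turned 7.78 [463.5   84.5  117.99] F [ 0.64 -0.06  0.07] M [ 0.04  0.03 -0.02] 75.2 0.0
[-0.    0.16  1.92 -0.    1.07  1.07]
grip 8.4 [463.56  84.46 118.12] F [-0.42 -0.57  2.81] M [-0.15  0.11 -0.01] 53.29 23.3
80N 8.82 [463.58  84.46 118.09] F [-0.38 -0.75  4.09] M [-0.17  0.19 -0.02] 51.81 82.6
```

```bash
python3 - <<'E'
from h import *
z=118.
for i in range(24):
    z-=.5;ctrl.move_l([463.5,84.5,z],vel=10);ctrl.hold(.1)
    f=np.mean([sensors.read_state()["force"] for _ in range(3)],0)
    print(z,sensors.read_state()["eef_pos"].round(2),f.round(2))
    if f[2]>16.5: break
ctrl.hold(.2);st("pushed")
E
```

```text
117.5 [463.56  84.48 117.59] [-1.93 -0.9   3.76]
117.0 [463.6   84.47 117.18] [-1.67 -2.11  5.1 ]
116.5 [463.61  84.47 116.77] [-2.13 -1.18  5.63]
116.0 [463.6   84.47 116.37] [-2.36 -1.74  6.5 ]
115.5 [463.66  84.45 116.25] [-3.69 -1.66 10.08]
115.0 [463.78  84.46 116.23] [-4.74 -1.01 12.12]
114.5 [463.9   84.44 116.2 ] [-5.71 -1.6  15.82]
114.0 [464.01  84.44 116.23] [-7.24 -0.98 18.96]
pushed 11.82 [464.    84.42 116.2 ] F [-6.44 -0.78 17.84] M [-0.34  1.12 -0.02] 52.13 84.3
```

Force rises steeply after 1.9 mm of travel, so this is a worn cap and the skirt is on the shoulder (unlocked). I ease off a little and turn while monitoring the forces.

```bash
python3 - <<'E'
from h import *
z=114.8;ctrl.move_l([463.5,84.5,z],vel=10)
for k in range(1,14):
    ctrl.move_l([463.5,84.5,z],pose(.5+.1*k),vel=10);ctrl.hold(.05)
    r=st(round(.1*k,1));f=r["force"]
    if abs(r["wrist_torque"][2])>.4 or np.linalg.norm(f)>23: print("stop");break
    if f[2]>15: z+=.3
    if f[2]<9: z-=.3
print(np.arctan2(r["eef_rot"][1,0],r["eef_rot"][0,0]))
E
```

```text
0.1 12.37 [464.33  84.51 116.22] F [-3.15 -1.62 11.23] M [-0.25  0.52  0.12] 51.74 83.6
0.2 12.67 [464.5   84.51 116.22] F [-4.18 -1.01 10.71] M [-0.25  0.38  0.13] 52.13 83.5
0.3 12.97 [464.56  84.5  116.2 ] F [-2.63 -0.47 11.94] M [-0.29  0.39  0.15] 51.64 83.5
0.4 13.27 [464.68  84.53 116.21] F [-2.41 -1.63 10.49] M [-0.2   0.31  0.15] 51.6 83.5
0.5 13.57 [464.73  84.56 116.19] F [-2.29 -0.49 10.49] M [-0.11  0.33  0.14] 51.42 83.5
0.6 13.87 [464.68  84.62 116.23] F [-3.34 -0.33 11.51] M [-0.09  0.35  0.15] 51.66 83.5
0.7 14.17 [464.65  84.64 116.19] F [-2.06 -0.06 10.59] M [-0.1   0.29  0.11] 52.04 83.5
0.8 14.47 [464.7   84.68 116.21] F [-2.44 -1.13 11.31] M [-0.06  0.33  0.16] 51.73 83.5
0.9 14.77 [464.62  84.67 116.18] F [-2.68 -0.18  9.98] M [-0.08  0.35  0.17] 51.85 83.5
1.0 15.07 [464.73  84.66 116.21] F [-2.77 -0.48  9.98] M [-0.02  0.31  0.15] 51.92 83.5
1.1 15.37 [464.65  84.67 116.19] F [-2.03 -0.2  10.33] M [-0.04  0.26  0.12] 51.79 83.5
1.2 15.67 [464.65  84.67 116.18] F [-2.13 -0.57 10.26] M [-0.07  0.35  0.17] 52.19 83.5
1.3 15.97 [464.69  84.72 116.18] F [-2.63 -0.05  9.48] M [-0.05  0.36  0.15] 51.89 83.5
1.8004827875940337
```

Torque stayed steady at 0.15 N m with no jam, and the grip holds far more than that, so the cap turned 1.3 rad. Now I lift gently, watching for a pull.

```bash
python3 - <<'E'
from h import *
ctrl.hold(.1)
for z in (116,117.5,119,121,124,128,133):
    ctrl.move_l([464.3,84.6,z],vel=20);r=st(z)
    if r["force"][2]<-4: print("pull!");break
else:
    ctrl.move_l([464.3,84.6,200],vel=100);ctrl.hold(.1);st("up")
p,d=optics.grab_frame("side");q,_=optics.grab_frame("top")
cv2.imwrite("pics/l.png",np.hstack([cv2.resize(p[170:290,340:460],(400,400)),cv2.resize(q[220:340,300:420],(400,400))])[:,:,::-1])
E
```

```text
116 16.32 [464.72  84.73 116.61] F [-1.62 -0.88  6.48] M [-0.06  0.32  0.05] 51.68 83.1
117.5 16.57 [464.68  84.71 117.7 ] F [-0.31 -1.13  5.32] M [-0.02  0.05  0.02] 51.62 82.8
119 16.82 [464.17  84.71 118.69] F [-0.21 -0.4   2.04] M [ 0.07 -0.06 -0.01] 51.62 83.5
121 17.07 [463.75  84.62 120.54] F [-0.04  0.38 -1.48] M [ 0.   -0.02  0.02] 51.65 83.4
124 17.37 [464.41  84.6  124.15] F [-0.56 -0.24 -0.31] M [-0.01 -0.04  0.08] 51.37 83.4
128 17.72 [464.48  84.6  128.24] F [-0.61  0.45 -1.01] M [ 0.02 -0.02 -0.02] 51.63 83.4
133 18.12 [464.45  84.58 133.21] F [-0.59  0.29 -0.3 ] M [-0.02 -0.05  0.02] 51.85 83.4
up 19.03 [463.5   84.59 198.93] F [-0.3  -0.   -1.02] M [ 0.02 -0.    0.02] 51.79 83.4
```

View pics/l.png

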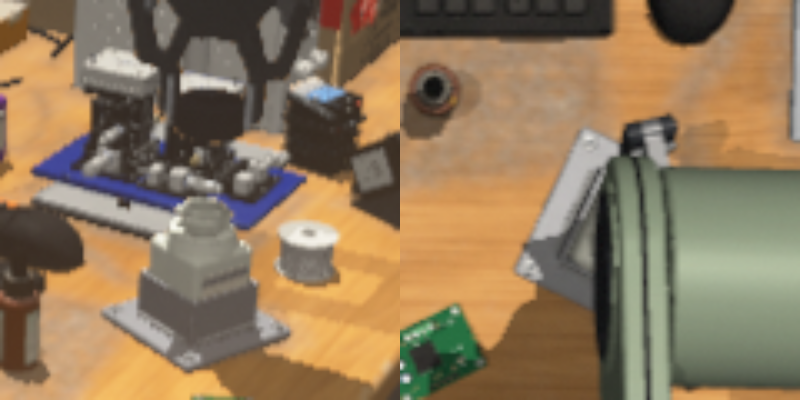

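The side crop shows the black cap held in the fingers at about (207,115), the bare neck at (205,215), and the bottle still seated. On to the disc.

```bash
python3 - <<'E'
from h import *
x,y=476.5,359
ctrl.move_l([x,y,200],vel=150);ctrl.move_l([x,y,48],vel=100);ctrl.hold(.3);st("over")
print(ctrl.move_l([x,y,29],vel=15,threshold=4));r=st("touch")
ctrl.hold(.2);st("rest")
ctrl.gripper_to(60,20);ctrl.hold(.2);st("open");ctrl.gripper_to(80)
ctrl.move_l([x,y,170],vel=100);st("up")
ctrl.move_l([x-110,y-150,250],vel=200);st("away")
p,d=optics.grab_frame("side");q,e=optics.grab_frame("top")
W=world("top",e)[250:320,205:290];m=(W[...,2]>20)&(W[...,2]<45);print(m.sum(),(W[m].min(0)+W[m].max(0))/2,np.median(W[m],0))
cv2.imwrite("pics/f.png",np.hstack([cv2.resize(p[210:370,280:440],(400,400)),cv2.resize(q[220:340,200:320],(400,400))])[:,:,::-1])
E
```

```text
over 23.08 [476.64 359.09  48.29] F [-0.6  -0.08 -0.78] M [-0.01  0.04 -0.01] 51.8 83.4
True
touch 24.05 [476.39 358.92  32.33] F [0.37 0.74 4.52] M [ 0.   -0.02 -0.03] 51.48 83.7
rest 24.25 [476.41 358.93  32.35] F [-0.9  -0.74  5.25] M [ 0.01 -0.05 -0.02] 52.02 83.8
open 24.7 [475.1  358.23  30.82] F [ 0.35 -0.67  0.81] M [-0.05  0.05 -0.05] 60.01 0.0
up 26.57 [475.94 358.72 169.  ] F [ 0.62 -0.25  0.12] M [ 0.02 -0.01 -0.01] 79.86 0.0
away 27.73 [366.66 209.25 249.74] F [-0.68 -0.85  0.07] M [ 0.06 -0.03  0.03] 79.53 0.0
478 [477.10713841 357.45372089  28.0863966 ] [477.17041882 357.34749854  30.8050544 ]
```

View pics/f.png

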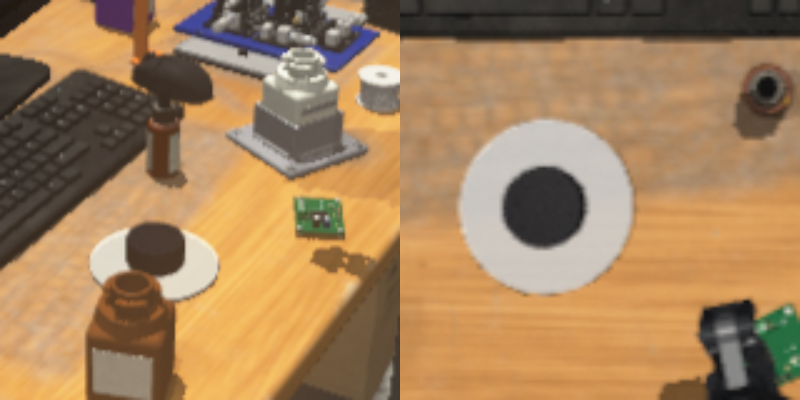

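The cap sits flat and centred on the disc (top crop, about (544,207)). The bottle is seated, and the dropper and board have not moved. Handing in.

```bash
python3 -c "
from plant import ctrl
print(ctrl.finish_job())"
```

```text
the job is handed in; nothing more can be done
None
```

I handed the job in at about 28 s of the 51 s limit with the cap open side down near the centre of the disc and the bottle still seated in its stand; total wrist force stayed around 20 N, and the judge returned no verdict.

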